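# Hold the flush valve open with its bayonet key

## Task

Flush the water line: slide the valve key out of its parking bracket through the open end, put it into the keyhole of the valve block, push it fully home and then turn it clockwise (seen from above) about a quarter turn, to its stop. The valve is spring-loaded and throws the key out if let go, so finish while still holding the key pushed home and turned to the stop. Leave the things standing around where they are.

Things in the scene. Friction and masses are not known exactly. Their poses are not given: they have to be found in the camera images.
- key_grip (a point): loose valve key (160 g), half-way up its grey plastic grip bar: bar 48 long (key x) x 16 thick (key y) x 44 mm high. This point is 22 mm under the bar's top, 64 mm above the key's lower end; z up along the key. Below the bar: stem 16 mm across, 14 mm long; round flange 60 mm across, 6 mm thick, its lower face 42 mm below this point; then the spigot. A half turn makes no difference to the key.
- key_foot (a point): centre of the lower end of the key's steel spigot, 64 mm below key_grip; same axes. The spigot is 24 mm across and 22 mm long from its end up to the flange. Two bayonet lugs stick out of it along key +x and -x, in line with the grip bar: 40 mm tip to tip, 10 mm wide, 3 to 11 mm above the end.
- dock: parking bracket, fixed, aluminium T-slot on a 90 x 104 mm foot; origin on the table. The slot runs along its x, is closed by a wall at x = +32 mm and open at the -x end. The key stands upright in it at the start, axis 0 to 6 mm to the -x side of the origin, turned up to 0.3 rad. Its flange lies on rails 28 mm above the table, under lips (37 to 42 mm high); rails and lips each 46 mm apart.
- dock_mouth (a point): middle of the slot's open end, at x = -32 mm of the dock and 31 mm above the table; axes of the dock. The lips keep the key from being lifted; it is free once its axis is 33 mm or more beyond this point towards -x. Side walls of the slot 64 mm apart (2 mm play each side of the flange).
- block: valve block, fixed square box 90 x 90 mm with an aluminium cover, its top 56 mm above the table, on a foot 124 x 104 mm; pipe stubs out of its +y and -y sides reach 65 mm from the centre. Origin on the table under the keyhole, z up.
- keyhole (a point): centre of the keyhole in the cover's top face, 56 mm above the table; axes of the block. A round hole 28 mm across with two slots for the lugs along +x and -x (45 mm tip to tip, 14 mm wide) through the 6 mm cover. The key goes straight down into it with its bar along x, either way round.
- plunger (a joint): how far the sprung floor under the keyhole is pressed down, m: 0 = up (the spigot meets it 14 mm below the cover's top), 0.008 = key fully home, flange flat on the cover (key_foot 22 mm below the cover's top). Spring about 4 N at 0, 8 N at 0.008. From about 0.003 on the lugs are under the cover and the key can turn.
- rotor (a joint): angle of the sprung rotor that the lugs drive, rad: 0 = at rest, in line with the slots; grows as the key turns clockwise seen from above; stop at 1.4. The key has about 0.1 rad of play in it, so it turns 1.4 to 1.5 from the slots. Return torque 0.035 N m at 0, 0.105 N m at 1.4; it turns the key back when let go.
- salt_shaker: bystander: salt shaker, 44 mm across, 90 mm high, origin at its underside; loose
- cup_a: bystander: small steel cup, 60 mm across, 38 mm high, origin at its underside; loose
- pot_a: bystander: lidded portion pot, 53 mm across, 36 mm high, origin at its underside; loose
- spoon_a: bystander: steel soup spoon lying flat, 196 x 40 x 14 mm, along its x; loose
- tape_roll: bystander: roll of tape lying flat, 96 mm across, 25 mm high; loose
There are look-alikes about, which are no part of the job. What is shaped like the block but blue is not meant. What is shaped like the part that bears key_grip but red is not meant.

How it is judged:
By the outcome, as a careful person would: the job done as asked, in the order asked, and still so for the second after the job is handed in, while the arm keeps its last pose, push and grip.
It also fails if it takes over 53 s, if anything falls off the work surface, if the arm or the gripper's body presses on something with over 40 N, if the wrist force passes 120 N, or if a joint passes its speed limit or range.

## Robot

A 6-joint arm with a two-finger parallel gripper is mounted at the origin on a cart in front of the work surface, level with it; the furniture and walls round the work are solid. World frame = base frame: x ahead of the robot, y to its left, z up, the work surface at z = 0. Lengths are in mm, angles in rad, forces in N, time in s.
With the tool pointing down it reaches from about 350 to 975 mm from the base axis. Payload 7.1 kg.
Tool frame: the origin (TCP) lies at the very end of the fingers, on their centre line; the grasp point (between the pads) lies 19 mm behind it; z points along the fingers, y is the direction in which the jaws open and shut (so a half turn about z gives the same grasp; the last joint's range is limited). The gripper opens to 88 mm and grips with 3 to 60 N. Pads are 20 mm wide; open, the fingers measure 115 mm over their backs; the gripper's body (75 mm by 178 mm) begins 61 mm behind the grasp point.
Start: joints at [-1.121, 0.423, 1.63, -0, 1.089, -0.019], TCP at [282.399, -557.544, 222.675] pointing down, gripper open.
Joint ranges: [-3, 3], [-0.9, 2.11], [0.09, 2.58], [-1.31, 4.45], [0.11, 2.69], [-2.54, 2.54]. Speed limits (rad/s): [2.39, 2.39, 3.01, 3.14, 3.14, 3.14].

## Interface

Orientations are given as a rotation vector (axis times angle).
In Python, from workcell import * gives the robot as it stands.
- The arm moves only by the tool play_rows, never from a script. Its argument "plan" is text: rows parted by semicolons, each of 7 numbers parted by spaces: the finger opening in cm, from 0 to 8.78, then the shift along the tool's x, y, z in cm, then the turn, a rotation vector about the tool's x, y, z in degrees. A call has 1 to 20 rows; each row shifts and turns the commanded pose from where the row before left it, along the tool's axes as they then stand; what a row does not reach is not made up. A row lasts 1/8 s, in which the tool goes at most 62.5 mm and 10.7 degrees, less where a joint would pass 70% of its speed; a pose out of reach is approached as far as the arm can. A call is refused whole if a number of a shift passes 6.25 or a number of a turn 10.7, either way. A call with a gripper value outside its range is refused whole. The fingers move at their own pace and stop on an object; the grip force is fixed at half the most. Time passes only in rows, so rows that do not move let the fingers close. It gives the time, the measured TCP pose, the force and the opening at its end, in the units of the state.
- get_obs(): the state, without advancing time (a new reading comes with each control period).
- get_image(name): name is "side" or "top"; returns a dict with "pixels" (480x640x3 uint8, red, green, blue), "range_z" (480x640 float32, mm along the optical axis (not along the pixel's ray), 0 where there is no reading), "fx", "fy", "cx", "cy" (pixels), "eye" and "attitude" of the camera in the world. Camera axes: x right, y down, z forward; pixel columns grow to the right and rows downward; lengths in mm; the calibration is good to about 2 mm. A picture is of the moment at which its call begins.
- close_job(): hands the job in, once; it reports no verdict.
The state is a dict: "t": time; "qpos": joint angles; "qvel": joint speeds; "joint_torque": joint torques, N m; "ee_pos": TCP position; "orientation": TCP orientation; "ft_force": force on the tool from outside, world axes, zero at the start; "moment": the same for the moment, N m; "width": finger opening in mm.
Only numpy, scipy, OpenCV 4.12 (cv2) and the standard library are available. Lean on these libraries where they do the work, as an engineer would, in place of code of your own. Each camera call takes 0.05 s, during which the arm holds its last target. There are 200 camera calls.

## Working session

There is one attempt and no reset: what is moved stays moved. The work goes in short steps, Python scripts to look and compute and a tool call to move; the robot and the scene stay as the last step left them, time stands still between calls to the robot, and variables do not carry over. Pictures are saved under pics/ and viewed, about 8 in all and at most 12, crops included, and the job is handed in when it is done.

Besides the shell and the picture viewer there is one more tool, called after "Emit:" in YAML: its name, and indented under it one key for each argument. play_rows: Moves the arm, as the interface text tells. Its arguments: {"type":"object","properties":{"plan":{"type":"string"}},"required":["plan"]}

```bash
mkdir -p pics; cat > h.py <<'E'
from workcell import *
import numpy as np, cv2
from scipy.spatial.transform import Rotation as R
def Rm(a):
    a=np.array(a,float)
    return a if a.shape==(3,3) else (R.from_rotvec(a).as_matrix() if a.size==3 else R.from_quat(a).as_matrix())
def cloud(d):
    z=d["range_z"].astype(float); v,u=np.mgrid[:z.shape[0],:z.shape[1]]
    p=np.stack([(u-d["cx"])/d["fx"]*z,(v-d["cy"])/d["fy"]*z,z],-1)@Rm(d["attitude"]).T+np.array(d["eye"])
    p[z==0]=np.nan
    return p
def save(n,img): cv2.imwrite("pics/"+n,cv2.cvtColor(img,cv2.COLOR_RGB2BGR))
def st():
    o=get_obs(); print({k:np.round(o[k],3).tolist() for k in ("t","qpos","ee_pos","orientation","ft_force","moment","width")}); return o
E
python3 - <<'E'
from h import *
st()
for n in ("top","side"):
    d=get_image(n); save(n+"0.png",d["pixels"]); np.save(n+"0.npy",cloud(d)); print(n,d["fx"],d["cx"],d["eye"],d["attitude"])
E
```

```text
{'t': 0.0, 'qpos': [-1.121, 0.424, 1.631, -0.0, 1.089, -0.019], 'ee_pos': [282.158, -557.064, 221.904], 'orientation': [-3.054, -0.729, 0.001], 'ft_force': [0.106, -0.027, 0.601], 'moment': [0.004, 0.01, 0.029], 'width': 87.85}
top 476.83529923149604 315.89909232048336 [ 405.25720015  -48.39416445 1118.36732433] [-2.13839223  2.20271225 -0.11361751]
side 522.7309709659619 322.60821626958 [ 81.31272918 880.61329214 795.10892066] [-0.49821092  2.57063713 -1.33845451]
```

View pics/top0.png

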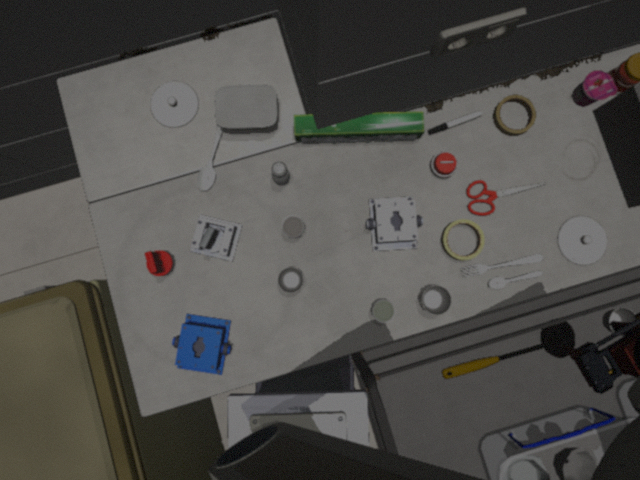

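View pics/side0.png

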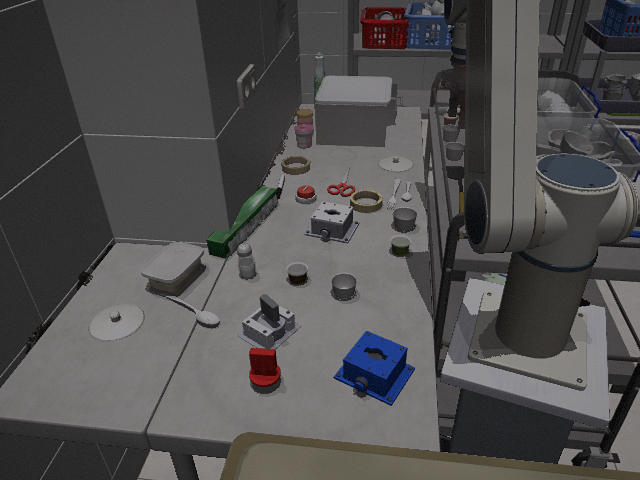

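Top view: the grey key in the aluminium dock is at about (212,238), and the red look-alike is at (158,263). The aluminium block is at (395,222), and the blue look-alike is at (203,345). I choose the grey key and the aluminium block, and check both in an enlarged crop.

```bash
python3 - <<'E'
from h import *
t=cv2.imread("pics/top0.png"); s=cv2.imread("pics/side0.png")
c=lambda im,x,y,w,h,k:cv2.resize(im[y:y+h,x:x+w],None,fx=k,fy=k,interpolation=cv2.INTER_CUBIC)
a=c(t,182,206,66,66,6);b=c(t,360,188,66,66,6);e=c(s,230,285,80,40,5)
out=np.zeros((600,792,3),np.uint8); out[:396,:396]=a; out[:396,396:]=b; out[400:600,:400]=e; out[400:600,400:780]=c(s,300,195,76,50,5)[:200]
out=cv2.convertScaleAbs(out,alpha=1.7); cv2.imwrite("pics/crop0.png",out)
P=np.load("top0.npy");S=np.load("side0.npy")
def reg(P,x0,x1,y0,y1,lo,hi,n):
    q=P.reshape(-1,3); m=(q[:,0]>x0)&(q[:,0]<x1)&(q[:,1]>y0)&(q[:,1]<y1)&(q[:,2]>lo)&(q[:,2]<hi); q=q[m]
    if len(q)<8: print(n,len(q));return
    r=cv2.minAreaRect(q[:,:2].astype(np.float32)); print(n,len(q),q.mean(0).round(1),"rect",np.round(r[0],1),np.round(r[1],1),round(r[2],1))
for (u,v) in [(212,238),(190,250),(158,263),(395,222),(380,210),(408,236),(280,172),(293,228),(290,280)]: print(u,v,P[v,u].round(1))
k=P[238,212];b=P[222,395]
for N,Q in (("top",P),("side",S)):
    reg(Q,k[0]-70,k[0]+70,k[1]-60,k[1]+60,75,110,N+" bar")
    reg(Q,k[0]-70,k[0]+70,k[1]-60,k[1]+60,88,110,N+" bartop")
    reg(Q,k[0]-70,k[0]+70,k[1]-70,k[1]+70,33,50,N+" lips")
    reg(Q,k[0]-80,k[0]+80,k[1]-80,k[1]+80,4,20,N+" foot")
    reg(Q,b[0]-70,b[0]+70,b[1]-70,b[1]+70,50,65,N+" cover")
    reg(Q,b[0]-90,b[0]+90,b[1]-90,b[1]+90,4,80,N+" blockall")
E
```

```text
212 238 [505.1 176.5  69.1]
190 250 [ 4.849e+02  2.432e+02 -3.000e-01]
158 263 [453.8 298.1  60.8]
395 222 [ 531.7 -233.6   43.3]
380 210 [ 558.6 -199.1   55. ]
408 236 [ 497.8 -258.9   57.1]
280 172 [644.6  21.8  88.1]
293 228 [525.9  -1.3  34.1]
290 280 [407.9   9.9   4.9]
top bar 198 [505.8 183.4  89.4] rect [506.  184.5] [17.2 47.3] 62.8
top bartop 154 [506.3 184.4  91.4] rect [506.2 184.9] [16.2 47.5] 64.1
top lips 758 [513.6 180.   40.6] rect [512.9 182.9] [85.1 72. ] 74.4
top foot 410 [502.5 169.2   6.1] rect [505.1 176.4] [159.1 159.9] 89.9
top cover 1447 [ 533.8 -233.1   55.8] rect [ 534.3 -233.3] [90.2 90.4] 2.1
top blockall 2644 [ 530.8 -230.1   38.5] rect [ 531.9 -233.9] [179.5 179.7] 0.3
side bar 217 [503.3 190.6  87.7] rect [505.3 186.9] [17.9 49.3] 60.9
side bartop 134 [504.7 188.4  91.7] rect [505.6 186.9] [17.3 49.3] 63.7
side lips 712 [511.1 196.   39.5] rect [513.2 185.2] [87.4 74.8] 74.6
side foot 466 [497.6 201.9   8.7] rect [505.5 176. ] [157.9 154.1] 2.1
side cover 623 [ 533.5 -227.9   55.4] rect [ 534.5 -231.8] [92.3 95.7] 1.1
side blockall 1494 [ 525.4 -213.2   36.6] rect [ 531.  -233.4] [178.8 177.6] 89.8
```

View pics/crop0.png

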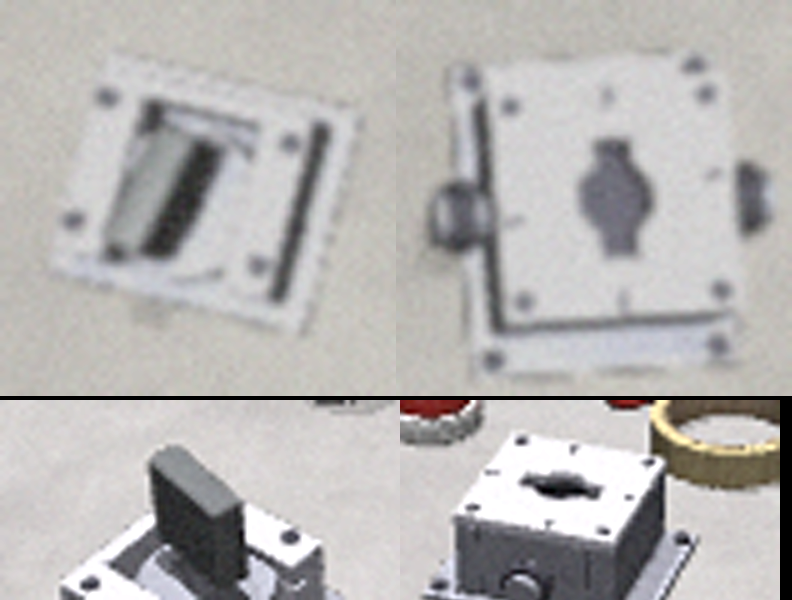

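The crop confirms the grey key with its bar tilted in the slot, and the bare-metal block with its keyhole at about (395,221) and slots running up and down in the image (world x). It doesn't show which end of the dock is open, so I make a height map in dock axes.

```bash
python3 - <<'E'
from h import *
P=np.load("top0.npy").reshape(-1,3);S=np.load("side0.npy").reshape(-1,3)
def hm(c,a,Q,half=66,st=4,f=0):
    ca,sa=np.cos(a),np.sin(a); q=(Q-np.array([c[0],c[1],0])); x=q[:,0]*ca+q[:,1]*sa; y=-q[:,0]*sa+q[:,1]*ca
    m=(abs(x)<half)&(abs(y)<half)&(q[:,2]<120); n=int(2*half/st); H=np.full((n,n),-99.)
    for i,j,z in zip(((half-x[m])/st).astype(int),((half-y[m])/st).astype(int),q[m,2]): H[i,j]=max(H[i,j],z)
    return H
a=np.radians(-15.6)
for N,Q in (("top",P),("side",S)):
    H=hm((513,184),a,Q); print(N,"rows: +x' down to -x'; cols +y' to -y'")
    for r in H: print(" ".join("%3d"%z if z>-90 else "  ." for z in r))
# keyhole: low points in cover
m=(abs(P[:,0]-534)<30)&(abs(P[:,1]+233)<30)&(P[:,2]<51); q=P[m]; print(q[:,:2].mean(0),cv2.minAreaRect(q[:,:2].astype(np.float32)),len(q))
E
```

```text
top rows: +x' down to -x'; cols +y' to -y'
  0   2   2   2   5   5   5   5   0   2   0   1   2   6   2   3   3   2   1   0   3   1   4   1   4   3   3   2   4   2   0   3   2
  2   5   0   4   0   1   4   2   1   0   2   1   0   1   3   1   2   2   1   3   2   0   1   3   0   0   1   3   3   3   4   1   1
  3   3   3   0   2   1   0   4   1   3   3   5   2   0   0   2   0   3   1   4   6   2   2   1   3   6   3   1   1   3  -1   3   2
  3   6   0   3   0   5   7   3   6   0   4   1   2   3   4   4   3   3   2   1   3   2   3   4   0   2   2   1   0   1   4   1   6
  1   3   0   5   3   2   5   2   3   3   7   2   5   3   3   3   2   2   1   1   0   3   0   3   0   1   2   2   2   3   1   1   3
  2   1   1   4   1   4   5   4   1   3   4   3   5  -2   2   4   3   1   4   5   2   5   6   1   5   2   5   2   4   3   3   1   0
  1   4   6   3   4   0   5   2   2   6   2   5   3   3   4   4   3   0   2   0   4   5   2   3   3   2   6   1   5   2   1   0   2
  0   3   4   .   .   .   .  41  43  43  39  42  42  40  44  43  41  38  43  43  41  42  41  41  43  40  41  38   3   5   1   4  -1
 
[... 7135 characters left out ...]
  2   2   3   2   3   3   1   4   3
  .   .   .   .   .   .   1   0   2   3   2   1   0   2   2   4   1   3   1   1   1   2   0   1   3   4   1   1   3  -1   4   2   1
  .   .   .   .   .   0   1   2   1   3   2   2   3   3   2   0   1   0   3   0   2   1   4   0   4   1   3   2   2   2   1   3   0
  .   .   .   .   .   0   2   3   3   3   2   2   3   3   2   3   2   4   3   2   .   0   3   2   3   1   3   4   2   2   2   3   3
  .   .   .   .   4   2   2   1   4   2   2   2   3   2   3   3   3   0   4   5   2   2   4   2   0   2   3   0   1   3   1   3   3
[ 535.50436643 -235.39416038] ((533.9307250976562, -227.76026916503906), (46.42530822753906, 55.07832336425781), 18.610273361206055) 169
```

The height map shows the dock wall at its far (+x) side, with the slot axis at −15.5° and the open end towards the robot. Key axis is about (506,186), its bar lies along −26°, and its top is at 92 mm, which matches the description. The block centre is about (534,−232.5) at a yaw of about 2°. To stay inside the last joint's range I use tool yaw 154° for the grasp, 182° for insertion and about 98° at the stop.

```bash
cat >> h.py <<'E'
def plan(target,psi,n,op,p0=None,psi0=None,lead=0):
    """print n rows from the measured pose to target (mm), tool-x yaw psi (deg), pointing down"""
    o=get_obs(); p=np.array(o["ee_pos"],float); M=Rm(o["orientation"])
    f=np.radians(psi); T=np.array([[np.cos(f),np.sin(f),0],[np.sin(f),-np.cos(f),0],[0,0,-1]])
    rv=R.from_matrix(M.T@T).as_rotvec(); step=(np.array(target)-p)/n; out=[]
    dR=R.from_rotvec(rv/n).as_matrix()
    for i in range(n):
        s=M.T@step/10; out.append(" ".join("%.4g"%v for v in [op,*s.round(2),*np.degrees(rv/n).round(1)])); M=M@dR
    yaw=np.degrees(np.arctan2(o["ee_pos"][1]*0+Rm(o["orientation"])[1,0],Rm(o["orientation"])[0,0]))
    print("yaw now %.1f pos %s F %s w %.1f"%(yaw,p.round(1),np.round(o["ft_force"],1),o["width"])); print("; ".join(out))
E
python3 - <<'E'
from h import *
plan((505.9,185.9,135),154,18,8.7)
E
```

```text
yaw now 26.9 pos [ 282.2 -557.1  222. ] F [-0.4  0.7 -1.4] w 88.2
8.7 2.97 -3.12 0.49 -0 -0 -7.1; 8.7 3.33 -2.73 0.49 -0 -0 -7.1; 8.7 3.65 -2.3 0.49 -0 -0 -7.1; 8.7 3.9 -1.83 0.49 -0 -0 -7.1; 8.7 4.1 -1.34 0.49 -0 -0 -7.1; 8.7 4.23 -0.83 0.49 -0 -0 -7.1; 8.7 4.3 -0.3 0.49 -0 -0 -7.1; 8.7 4.3 0.23 0.48 -0 -0 -7.1; 8.7 4.24 0.76 0.48 -0 -0 -7.1; 8.7 4.12 1.27 0.48 -0 -0 -7.1; 8.7 3.93 1.77 0.48 -0 -0 -7.1; 8.7 3.68 2.24 0.48 -0 -0 -7.1; 8.7 3.38 2.68 0.48 -0 -0 -7.1; 8.7 3.02 3.07 0.48 -0 -0 -7.1; 8.7 2.62 3.42 0.48 -0 -0 -7.1; 8.7 2.18 3.72 0.48 -0 -0 -7.1; 8.7 1.71 3.96 0.48 -0 -0 -7.1; 8.7 1.21 4.14 0.48 -0 -0 -7.1
```

Emit:
play_rows:
  plan: "8.7 2.97 -3.12 0.49 0 0 -7.1; 8.7 3.33 -2.73 0.49 0 0 -7.1; 8.7 3.65 -2.3 0.49 0 0 -7.1; 8.7 3.9 -1.83 0.49 0 0 -7.1; 8.7 4.1 -1.34 0.49 0 0 -7.1; 8.7 4.23 -0.83 0.49 0 0 -7.1; 8.7 4.3 -0.3 0.49 0 0 -7.1; 8.7 4.3 0.23 0.48 0 0 -7.1; 8.7 4.24 0.76 0.48 0 0 -7.1; 8.7 4.12 1.27 0.48 0 0 -7.1; 8.7 3.93 1.77 0.48 0 0 -7.1; 8.7 3.68 2.24 0.48 0 0 -7.1; 8.7 3.38 2.68 0.48 0 0 -7.1; 8.7 3.02 3.07 0.48 0 0 -7.1; 8.7 2.62 3.42 0.48 0 0 -7.1; 8.7 2.18 3.72 0.48 0 0 -7.1; 8.7 1.71 3.96 0.48 0 0 -7.1; 8.7 1.21 4.14 0.48 0 0 -7.1; 8.7 0 0 0 0 0 0; 8.7 0 0 0 0 0 0"

```text
t: 2.6
ee_pos: [501.5, 186.0, 135.2]
orientation: [-0.69, -3.064, 0.001]
ft_force: [-0.3, -0.2, -0.2]
width: 87.3
```

```bash
python3 - <<'E'
from h import *
plan((505.9,185.9,51),154,4,8.7); d=get_image("side"); c=d["pixels"][170:370,180:400]; save("side1.png",cv2.convertScaleAbs(cv2.resize(c,None,fx=3,fy=3,interpolation=cv2.INTER_CUBIC),alpha=1.6))
E
```

```text
yaw now 154.6 pos [501.5 186.  135.2] F [-0.3 -0.2 -0.2] w 87.3
8.7 -0.1 0.05 2.1 -0 -0 0.2; 8.7 -0.1 0.05 2.1 -0 -0 0.2; 8.7 -0.1 0.05 2.1 -0 -0 0.2; 8.7 -0.1 0.05 2.1 -0 -0 0.2
```

View pics/side1.png

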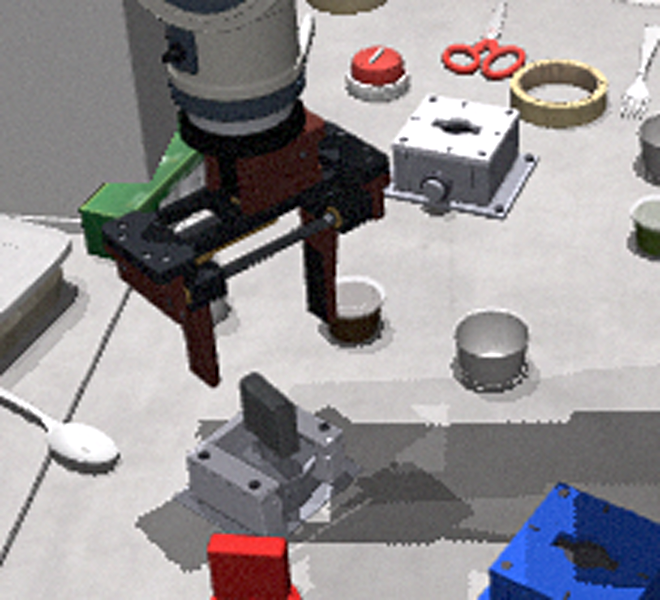

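The open fingers straddle the grey key's bar, crop (268,410). I go down and grip.

Emit:
play_rows:
  plan: "8.7 -0.1 0.05 2.1 0 0 0.2; 8.7 -0.1 0.05 2.1 0 0 0.2; 8.7 -0.1 0.05 2.1 0 0 0.1; 8.7 -0.1 0.05 2.1 0 0 0.1; 8.7 0 0 0 0 0 0; 8.7 0 0 0 0 0 0; 0 0 0 0 0 0 0; 0 0 0 0 0 0 0; 0 0 0 0 0 0 0; 0 0 0 0 0 0 0; 0 0 0 0 0 0 0; 0 0 0 0 0 0 0; 0 0 0 0 0 0 0; 0 0 0 0 0 0 0"

```text
t: 4.4
ee_pos: [506.2, 186.0, 51.5]
orientation: [-0.704, -3.061, 0.002]
ft_force: [-1.8, -3.9, 2.7]
width: 15.9
```

```bash
python3 - <<'E'
from h import *
o=st()
a=np.radians(-15.5); p=np.array(o["ee_pos"])
plan(p+np.array([-np.cos(a)*80,-np.sin(a)*80,1.5]),154,8,0)
E
```

```text
{'t': 4.4, 'qpos': [0.33, 0.56, 1.911, -0.001, 0.671, -0.787], 'ee_pos': [506.241, 186.001, 51.545], 'orientation': [-0.704, -3.061, 0.002], 'ft_force': [-1.79, -3.864, 2.688], 'moment': [-0.604, 0.002, -0.011], 'width': 15.93}
yaw now 154.1 pos [506.2 186.   51.5] F [-1.8 -3.9  2.7] w 15.9
0 0.98 -0.18 -0.02 -0 -0 0; 0 0.98 -0.18 -0.02 -0 -0 0; 0 0.98 -0.18 -0.02 -0 -0 0; 0 0.98 -0.18 -0.02 -0 -0 0; 0 0.98 -0.18 -0.02 -0 -0 0; 0 0.98 -0.18 -0.02 -0 -0 0; 0 0.98 -0.18 -0.02 -0 -0 0; 0 0.98 -0.18 -0.02 -0 -0 0
```

Emit:
play_rows:
  plan: "0 0 -0.1 -0.15 0 0 0; 0 0 0 0 0 0 0; 0 0 0 0 0 0 0"

```text
t: 4.78
ee_pos: [506.3, 185.7, 53.1]
orientation: [0.705, 3.061, 0.0]
ft_force: [-1.0, -0.2, -1.6]
width: 15.9
```

Emit:
play_rows:
  plan: "0 0.98 -0.18 0 0 0 0; 0 0.98 -0.18 0 0 0 0; 0 0.98 -0.18 0 0 0 0; 0 0 0 0 0 0 0"

```text
t: 5.28
ee_pos: [476.3, 193.9, 53.1]
orientation: [-0.704, -3.061, 0.001]
ft_force: [0.6, -0.1, -1.6]
width: 15.8
```

Emit:
play_rows:
  plan: "0 0.98 -0.18 0 0 0 0; 0 0.98 -0.18 0 0 0 0; 0 0.98 -0.18 0 0 0 0; 0 0.98 -0.18 0 0 0 0; 0 0.98 -0.18 0 0 0 0; 0 0.5 -0.09 0 0 0 0; 0 0 0 0 0 0 0; 0 0 0 -1.5 0 0 0; 0 0 0 -4 0 0 0; 0 0 0 -5 0 0 0; 0 0 0 -3 0 0 0; 0 0 0 0 0 0 0"

```text
t: 6.78
ee_pos: [426.4, 209.0, 191.2]
orientation: [0.704, 3.056, 0.006]
ft_force: [-0.9, 0.3, -1.8]
width: 15.7
```

```bash
python3 - <<'E'
from h import *
d=get_image("side"); c=d["pixels"][170:370,180:400]; save("side2.png",cv2.convertScaleAbs(cv2.resize(c,None,fx=3,fy=3,interpolation=cv2.INTER_CUBIC),alpha=1.6))
plan((534,-232.5,190),182.1,12,0)
E
```

```text
yaw now 154.0 pos [425.3 208.5 189.4] F [ 0.9  0.6 -1.4] w 15.7
0 -2.42 -2.91 -0.01 0 0 -2.3; 0 -2.3 -3 -0.01 0 0 -2.3; 0 -2.18 -3.1 -0.01 0 0 -2.3; 0 -2.05 -3.18 -0.01 0 0 -2.3; 0 -1.92 -3.26 -0.01 0 0 -2.3; 0 -1.78 -3.34 -0.01 0 0 -2.3; 0 -1.65 -3.41 -0.01 0 0 -2.3; 0 -1.51 -3.47 -0.01 0 0 -2.3; 0 -1.36 -3.53 -0.01 0 0 -2.3; 0 -1.22 -3.58 -0.01 0 0 -2.3; 0 -1.07 -3.63 -0.01 0 0 -2.3; 0 -0.92 -3.67 -0.01 0 0 -2.3
```

View pics/side2.png

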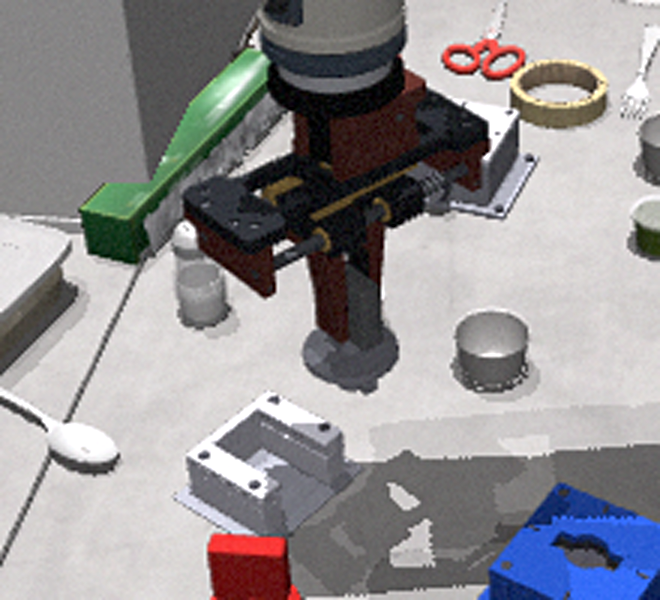

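The key is held upright with flange and spigot clear, the dock is empty and nothing else has moved. I carry it to above the block.

Emit:
play_rows:
  plan: "0 -2.42 -2.91 0 0 0 -2.3; 0 -2.3 -3 0 0 0 -2.3; 0 -2.18 -3.1 0 0 0 -2.3; 0 -2.05 -3.18 0 0 0 -2.3; 0 -1.92 -3.26 0 0 0 -2.3; 0 -1.78 -3.34 0 0 0 -2.3; 0 -1.65 -3.41 0 0 0 -2.3; 0 -1.51 -3.47 0 0 0 -2.3; 0 -1.36 -3.53 0 0 0 -2.3; 0 -1.22 -3.58 0 0 0 -2.3; 0 -1.07 -3.63 0 0 0 -2.3; 0 -0.92 -3.67 0 0 0 -2.3; 0 0 0 0 0 0 0; 0 0 0 3 0 0 0; 0 0 0 2.5 0 0 0; 0 0 0 0 0 0 0; 0 0 0 0 0 0 0"

```text
t: 8.95
ee_pos: [531.8, -232.4, 133.2]
orientation: [0.046, -3.141, -0.0]
ft_force: [0.4, 0.1, -1.3]
width: 15.8
```

```bash
cat >> h.py <<'E'
from scipy.optimize import least_squares
def circ(q,r):
    return least_squares(lambda c:np.hypot(q[:,0]-c[0],q[:,1]-c[1])-r,q.mean(0)[:2],loss="soft_l1").x
E
python3 - <<'E'
from h import *
plan((534.3,-232.6,121),181.8,2,0); o=get_obs(); zf=o["ee_pos"][2]-45.5
d=get_image("side"); Q=cloud(d); q=Q.reshape(-1,3); c=o["ee_pos"]
m=(np.hypot(q[:,0]-c[0],q[:,1]-c[1])<40)&(q[:,2]<zf+45)&(q[:,2]>zf-6); s=q[m]
print("z hist",np.histogram(s[:,2]-zf,bins=np.arange(-6,46,4)))
rim=s[(s[:,2]-zf>22)&(s[:,2]-zf<27)]; spg=s[(s[:,2]-zf>12)&(s[:,2]-zf<20)]; top=s[(s[:,2]-zf>26)&(s[:,2]-zf<31)]
print("rim r30",circ(rim,30),len(rim),"spigot r12",circ(spg,12),len(spg)); print("flange top rect",cv2.minAreaRect(top[:,:2].astype(np.float32)),"lowest",np.percentile(s[:,2],2)-zf)
m=(abs(q[:,0]-534)<60)&(abs(q[:,1]+232)<60)&(q[:,2]>52)&(q[:,2]<60); print("cover",cv2.minAreaRect(q[m][:,:2].astype(np.float32)),m.sum())
y=int(np.argmin(abs(Q[...,0]-c[0])+abs(Q[...,1]-c[1])+abs(Q[...,2]-zf)) ) if 0 else 0
save("side3.png",cv2.convertScaleAbs(cv2.resize(d["pixels"][120:260,240:420],None,fx=4,fy=4,interpolation=cv2.INTER_CUBIC),alpha=1.6))
E
```

```text
yaw now -178.3 pos [ 531.8 -232.4  133.2] F [ 0.4  0.1 -1.3] w 15.8
0 -0.12 -0.01 0.61 0 -0 -0.1; 0 -0.12 -0.01 0.61 0 -0 -0.1
z hist (array([  1,   4,  14,  16,   1,   1,   5,  42, 137,  14,   7,   6]), array([-6, -2,  2,  6, 10, 14, 18, 22, 26, 30, 34, 38, 42]))
rim r30 [ 534.30852286 -233.04306957] 72 spigot r12 [ 523.9437276 -230.2392365] 1
flange top rect ((531.0972900390625, -223.30307006835938), (58.55427551269531, 51.12904357910156), 15.350957870483398) lowest 2.7692848135179133
cover ((534.9231567382812, -230.72703552246094), (91.69368743896484, 99.81149291992188), 2.9160842895507812) 572
```

View pics/side3.png

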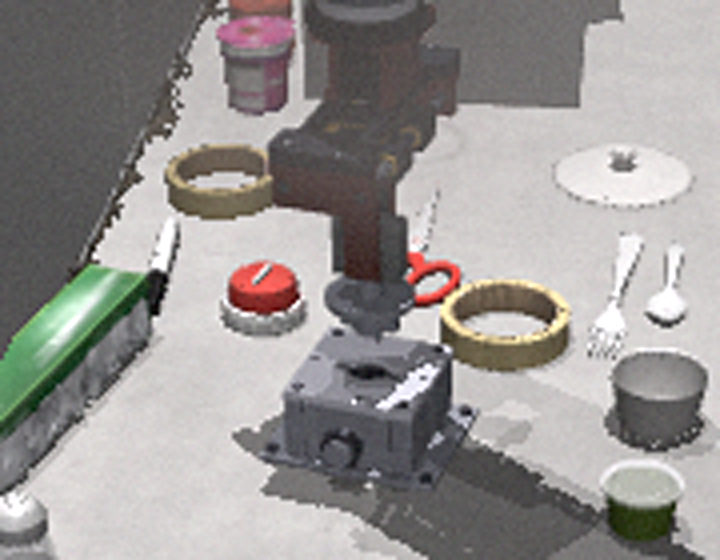

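The key hangs upright above the block, its lugs along x over the keyhole at crop (368,370). I centre it and lower it gently.

Emit:
play_rows:
  plan: "0 -0.12 -0.01 0.8 0 0 -0.1; 0 -0.13 -0.01 0.8 0 0 -0.1; 0 0 0 0.8 0 0 0; 0 0 0 0 0 0 0; 0 0 0 0 0 0 0"

```text
t: 9.62
ee_pos: [534.3, -233.1, 109.0]
orientation: [0.051, -3.141, -0.0]
ft_force: [-0.3, -0.2, -0.1]
width: 15.4
```

```bash
python3 - <<'E'
from h import *
plan((534.3,-232.6,100),181.8,3,0)
d=get_image("side"); save("side4.png",cv2.convertScaleAbs(cv2.resize(d["pixels"][175:245,300:375],None,fx=8,fy=8,interpolation=cv2.INTER_CUBIC),alpha=2))
E
```

```text
yaw now -178.1 pos [ 534.3 -233.1  109. ] F [-0.3 -0.2 -0.1] w 15.4
0 0 0.02 0.3 0 -0 0; 0 0 0.02 0.3 0 -0 0; 0 0 0.02 0.3 0 -0 0
```

View pics/side4.png

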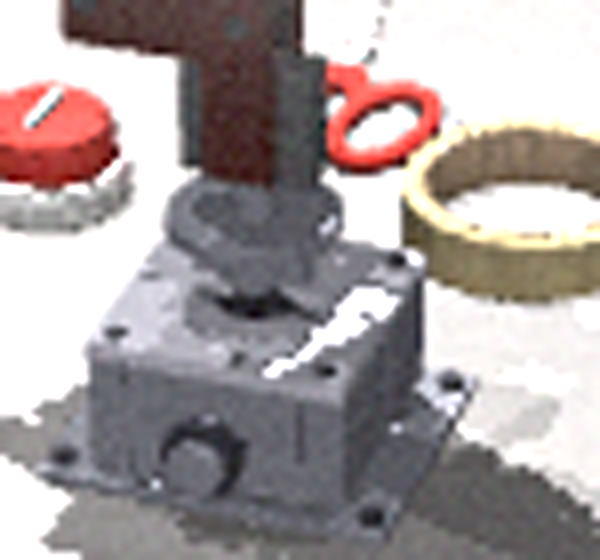

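The spigot sits just above the hole, crop (260,300). I creep down and watch the force.

Emit:
play_rows:
  plan: "0 0 0.02 0.3 0 0 0; 0 0 0.02 0.3 0 0 0; 0 0 0.01 0.3 0 0 0; 0 0 0 0.1 0 0 0; 0 0 0 0 0 0 0; 0 0 0 0 0 0 0"

```text
t: 10.42
ee_pos: [534.4, -232.6, 99.1]
orientation: [-0.051, 3.141, -0.0]
ft_force: [0.0, 0.4, -1.9]
width: 15.8
```

Emit:
play_rows:
  plan: "0 0 0 0.25 0 0 0; 0 0 0 0.25 0 0 0; 0 0 0 0.25 0 0 0; 0 0 0 0 0 0 0; 0 0 0 0 0 0 0"

```text
t: 11.05
ee_pos: [534.2, -232.6, 91.5]
orientation: [0.051, -3.141, 0.0]
ft_force: [-0.8, -1.1, -1.7]
width: 16.0
```

Emit:
play_rows:
  plan: "0 0 0 0.25 0 0 0; 0 0 0 0.25 0 0 0; 0 0 0 0.25 0 0 0; 0 0 0 0.25 0 0 0; 0 0 0 0 0 0 0; 0 0 0 0 0 0 0"

```text
t: 11.8
ee_pos: [534.5, -232.6, 81.8]
orientation: [-0.051, 3.141, -0.0]
ft_force: [-0.8, -0.5, 4.9]
width: 16.2
```

Emit:
play_rows:
  plan: "0 0 0 0.2 0 0 0; 0 0 0 0.1 0 0 0; 0 0 0 0 0 0 0; 0 0 0 0 0 0 0"

```text
t: 12.3
ee_pos: [534.5, -232.6, 79.5]
orientation: [-0.051, 3.141, -0.0]
ft_force: [-3.0, 0.5, 12.1]
width: 16.1
```

The key is home: z is down to 79.5 and the force has jumped past the spring's 8 N. Now I turn it clockwise.

Emit:
play_rows:
  plan: "0 0 0 0.05 0 0 6; 0 0 0 0 0 0 7; 0 0 0 0 0 0 7; 0 0 0 0 0 0 7; 0 0 0 0 0 0 7; 0 0 0 0 0 0 0"

```text
t: 13.05
ee_pos: [535.2, -233.4, 79.5]
orientation: [0.871, 3.016, -0.001]
ft_force: [-2.5, -2.6, 13.1]
width: 15.6
```

```bash
python3 - <<'E'
from h import *
st(); plan((534.5,-232.6,79),97,6,0)
E
```

```text
{'t': 13.05, 'qpos': [-0.431, 0.559, 1.807, -0.001, 0.773, -1.439], 'ee_pos': [535.164, -233.392, 79.536], 'orientation': [0.871, 3.016, -0.001], 'ft_force': [-2.48, -2.579, 13.117], 'moment': [-0.323, 0.578, -0.013], 'width': 15.559}
yaw now 147.8 pos [ 535.2 -233.4   79.5] F [-2.5 -2.6 13.1] w 15.6
0 0.02 0.01 0.01 0 0 8.5; 0 0.02 0 0.01 0 0 8.5; 0 0.02 0 0.01 0 0 8.5; 0 0.02 -0 0.01 0 0 8.5; 0 0.02 -0 0.01 0 0 8.5; 0 0.02 -0.01 0.01 0 0 8.5
```

Emit:
play_rows:
  plan: "0 0 0 0 0 0 8; 0 0 0 0 0 0 8; 0 0 0 0 0 0 8; 0 0 0 0 0 0 8; 0 0 0 0 0 0 8; 0 0 0 0 0 0 6; 0 0 0 0 0 0 0; 0 0 0 0 0 0 0"

```text
t: 14.05
ee_pos: [534.5, -234.0, 79.6]
orientation: [1.978, 2.438, -0.002]
ft_force: [-6.1, -5.5, 15.9]
width: 16.0
```

```bash
python3 - <<'E'
from h import *
st(); plan((534.5,-232.6,79),96,1,0)
E
```

```text
{'t': 14.05, 'qpos': [-0.432, 0.559, 1.807, -0.002, 0.774, -0.638], 'ee_pos': [534.452, -233.957, 79.586], 'orientation': [1.978, 2.438, -0.002], 'ft_force': [-6.056, -5.517, 15.901], 'moment': [-1.076, 1.18, -0.009], 'width': 15.966}
yaw now 101.9 pos [ 534.5 -234.    79.6] F [-6.1 -5.5 15.9] w 16.0
0 0.13 0.03 0.06 0 0.1 5.9
```

Emit:
play_rows:
  plan: "0 -0.07 -0.1 0 0 0 1; 0 0 0 0 0 0 2; 0 0 0 0 0 0 1; 0 0 0 0 0 0 0; 0 0 0 0 0 0 0"

```text
t: 14.68
ee_pos: [534.2, -234.3, 79.6]
orientation: [2.062, 2.367, -0.0]
ft_force: [-3.1, -2.7, 14.5]
width: 15.7
```

```bash
python3 - <<'E'
from h import *
st(); plan((534.5,-232.6,79),96,1,0)
E
```

```text
{'t': 14.675, 'qpos': [-0.433, 0.559, 1.808, -0.001, 0.773, -0.57], 'ee_pos': [534.171, -234.257, 79.559], 'orientation': [2.062, 2.367, -0.0], 'ft_force': [-3.137, -2.748, 14.455], 'moment': [-0.347, 0.651, 0.154], 'width': 15.663}
yaw now 97.9 pos [ 534.2 -234.3   79.6] F [-3.1 -2.7 14.5] w 15.7
0 0.16 0.06 0.06 0.1 0.1 1.9
```

Emit:
play_rows:
  plan: "0 0 0 0 0 0 1.5; 0 0 0 0 0 0 1; 0 0 0 0 0 0 0; 0 0 0 0 0 0 0"

```text
t: 15.18
ee_pos: [534.1, -234.2, 79.5]
orientation: [2.113, 2.322, -0.0]
ft_force: [-3.1, -2.0, 15.6]
width: 15.5
```

```bash
python3 - <<'E'
from h import *
st(); plan((534.5,-232.6,79),96,1,0)
E
```

```text
{'t': 15.175, 'qpos': [-0.433, 0.559, 1.808, -0.001, 0.773, -0.527], 'ee_pos': [534.131, -234.237, 79.537], 'orientation': [2.113, 2.322, -0.0], 'ft_force': [-3.085, -1.991, 15.563], 'moment': [-0.333, 0.697, 0.148], 'width': 15.496}
yaw now 95.4 pos [ 534.1 -234.2   79.5] F [-3.1 -2.  15.6] w 15.5
0 0.16 0.05 0.05 0.1 0.1 -0.6
```

Emit:
play_rows:
  plan: "0 0 0 0 0 0 1.5; 0 0 0 0 0 0 1; 0 0 0 0 0 0 0; 0 0 0 0 0 0 0"

```text
t: 15.68
ee_pos: [534.1, -234.3, 79.5]
orientation: [2.163, 2.276, -0.0]
ft_force: [-4.0, -2.8, 15.0]
width: 16.3
```

```bash
python3 - <<'E'
from h import *
st(); plan((534.5,-232.6,79),96,1,0)
E
```

```text
{'t': 15.675, 'qpos': [-0.433, 0.559, 1.808, -0.001, 0.773, -0.483], 'ee_pos': [534.118, -234.258, 79.535], 'orientation': [2.163, 2.276, -0.0], 'ft_force': [-4.029, -2.789, 15.0], 'moment': [-0.351, 0.694, 0.303], 'width': 16.258}
yaw now 92.9 pos [ 534.1 -234.3   79.5] F [-4.  -2.8 15. ] w 16.3
0 0.16 0.05 0.05 0.1 0.1 -3.1
```

Emit:
play_rows:
  plan: "0 0 0 0 0 0 1.5; 0 0 0 0 0 0 0; 0 0 0 0 0 0 0; 0 0 0 0 0 0 0"

```text
t: 16.18
ee_pos: [534.1, -234.3, 79.6]
orientation: [2.191, 2.248, -0.0]
ft_force: [-2.8, -3.0, 15.0]
width: 15.9
```

```bash
python3 - <<'E'
from h import *
st(); d=get_image("side"); save("side5.png",cv2.convertScaleAbs(cv2.resize(d["pixels"][155:245,290:390],None,fx=6,fy=6,interpolation=cv2.INTER_CUBIC),alpha=2)); d=get_image("top"); save("top5.png",d["pixels"])
E
```

```text
{'t': 16.175, 'qpos': [-0.433, 0.559, 1.808, -0.001, 0.773, -0.458], 'ee_pos': [534.108, -234.286, 79.556], 'orientation': [2.191, 2.248, -0.0], 'ft_force': [-2.803, -2.976, 15.048], 'moment': [-0.358, 0.671, 0.551], 'width': 15.948}
```

View pics/side5.png

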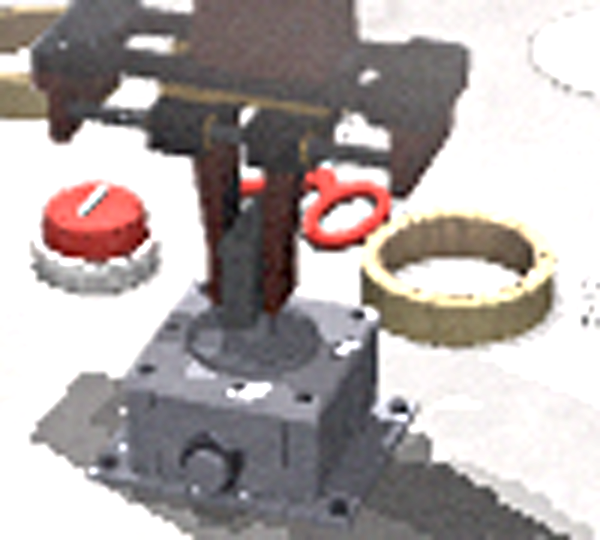

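View pics/top5.png

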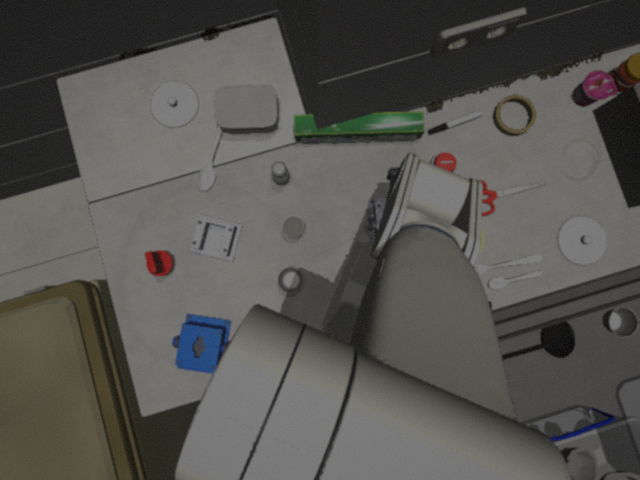

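The side picture shows the flange flat on the cover, crop (255,340), with the bar turned a quarter turn. The top picture shows the salt shaker (280,172), pot (293,228), cup (290,280) and spoon (208,175) where they stood. Holding force is steady, and the moment is climbing against the stop, so I hand in.

```bash
python3 - <<'E'
from h import *
st(); print(close_job())
E
```

```text
{'t': 16.275, 'qpos': [-0.433, 0.559, 1.808, -0.001, 0.773, -0.458], 'ee_pos': [534.104, -234.277, 79.51], 'orientation': [2.192, 2.248, -0.0], 'ft_force': [-2.921, -2.508, 14.517], 'moment': [-0.325, 0.649, 0.515], 'width': 15.869}
the job is handed in; nothing more can be done
None
```

I slid the grey key out of the dock's open end and put it into the aluminium block's keyhole. I pushed it home, turned it clockwise to its stop and handed in at 16.3 s, still gripping and pressing; no verdict was given.

- **Pushed home:** the tool stopped at z = 79.5 mm, the height expected for fully home. The downward push was about 15 N, against 8 N from the spring alone. The last side picture shows the flange flat on the cover.
- **Turned to the stop:** I turned the tool about 90°. The twisting moment rose from 0.15 to about 0.5 N m over the last 4°, so the key was against the stop. The tool went a few degrees past the key's 1.4–1.5 rad (80–86°), which I put down to give in the grip. I could not read the rotor angle itself.
- **Sideways force:** about 4 N remained at the end, with the tool roughly 1.7 mm off my estimate of the hole's centre in y.
- **Things standing around:** the salt shaker, cup, pot and spoon stood unchanged in the last top picture. The arm hid part of the view there, but both tape rolls still showed in place in the side pictures.

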